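# Clamp down the lid of the pressure cooker

## Task

Close the pressure cooker: swing the clamp bar across the lid until it is fully home in the hooked lug, then screw the knob down clockwise until its foot just touches the lid and give it half a turn more, neither looser nor tighter. Leave the lid seated, and do not disturb the mug, the brown jar or the tumbler.

Things in the scene. Friction and masses are not known exactly. Their poses are not given: they have to be found in the camera images.
- cooker: Fixed steel pressure cooker, 180 mm across, on a cork trivet. Origin on its axis at the worktop, z up. Rim 117 mm up. Pivot post (top 188 mm up) on its +x side, 112 mm from the axis. On its -x side, 96 to 118 mm from the axis, the hooked lug for the clamp bar's free end: an upright with an overhang, top 184 mm up, open towards -y. A loop handle on each of the +y and -y sides.
- lid: Loose domed steel lid, 188 mm across, 1.2 kg, already in place on the cooker's rubber gasket. Origin at the centre of its rim's underside, 124 mm above the worktop. In its middle a flat round boss, 48 mm across, top 27 mm above the origin, on which the knob's foot presses. A steam valve on its +y side.
- bar: Steel clamp bar, 26 mm wide, 12 mm thick, hinged on the cooker's post about the vertical. Origin on the hinge axis at the bar's underside, 163 mm above the worktop, z up; its -x axis points to the free end. Starts swung out 0.55 to 0.95 rad over the cooker's -y side; swings clockwise seen from above to a stop in the hooked lug, where its axes are parallel to the cooker's. Stays where it is left.
- bar_post (a point): Centre of the 21 mm ball on the upright black finger post near the bar's free end, 242 mm from the hinge axis, 210 mm above the worktop. The post below the ball is 15 mm thick and reaches down to the bar's top 35 mm below the ball's centre. Pushing the bar round here takes about 2 N.
- bar_nut (a point): Point on the knob's vertical axis: top centre of the bar's threaded boss, 112 mm from the hinge, 184 mm above the worktop. Above it sits the black ribbed round knob, 57 mm across, 32 mm high, with an index ridge on its flat top; at the start its underside is 18 to 20 mm above this point, its top 50 to 52 mm. Clockwise from above lowers knob, screw and foot together, 8 mm a turn.
- bar_foot (a point): Point on the knob's axis at the bar's underside. The swivel foot (36 mm across) hangs 8 to 10 mm below and meets the lid's boss after 0.35 to 0.65 turn, to be felt. The free knob takes 0.4 N m to turn; from the touch the seal pushes back, shifting the moment on the tool about the vertical by 0.06 to 0.08 N m per radian; half a turn on, the foot presses 185 N. The knob does not turn back.
- mug_1: Bystander: mug 88 mm high; origin at the centre of its underside.
- brown_jar: Bystander: brown-red lidded storage jar, 92 mm across, 142 mm high, its lid stays on; origin at the centre of its underside.
- tumbler: Bystander: clear tumbler, 77 mm across, 90 mm high; origin at the centre of its underside.
Not all that is in view belongs to the job. Of the things like the lid, leave any that is orange; of the rest the larger one is meant.

How it is judged:
By the outcome, as a careful person would: the job done as asked, in the order asked, and still so for the second after the job is handed in, with the robot touching nothing.
It also fails if it takes over 72 s, if anything falls off the work surface, if the arm or the gripper's body presses on something with over 40 N, if the wrist force passes 120 N, or if a joint passes its speed limit or range.

## Robot

A 7-joint arm with a two-finger parallel gripper is mounted at the origin on a cart in front of the work surface, level with it; the furniture and walls round the work are solid. World frame = base frame: x ahead of the robot, y to its left, z up, the work surface at z = 0. Lengths are in m, angles in rad, forces in N, time in s.
With the tool pointing down it reaches from about 0.425 to 0.925 m from the base axis. Payload 6.8 kg.
Tool frame: the origin (TCP) lies midway between the tips of the shut fingers; the grasp point (between the pads) lies 19 mm behind it; z points along the fingers, y is the line along which they close (so a half turn about z gives the same grasp; the last joint's range is limited). The gripper opens to 85 mm and grips with 20 to 120 N. Pads are 22 mm wide; open, the fingers measure 114 mm over their backs; the gripper's body (76 mm by 85 mm) begins 54 mm behind the grasp point. The pads swing forward as they close: fully open they stand 13 mm farther back than shut.
Start: joints at [1.209, 0.477, 0.022, 1.555, -0.011, 1.109, -0.083], TCP at [0.169, -0.653, 0.231] pointing down, gripper open.
Joint ranges: [-2.96, 2.96], [-0.34, 2.1], [-1.41, 1.46], [0.24, 2.44], [-1.37, 4.51], [0.17, 1.92], [-2.96, 2.96]. Speed limits (rad/s): [2.39, 2.39, 3.14, 3.14, 3.14, 3.14, 3.14].

## Interface

Orientations are given as a rotation vector (axis times angle).
In Python, from bench import status, vision, r gives the robot as it stands. The module is installed in compiled form; this text tells all that it offers.
- The arm moves only by the shell command python3 -m handwheel 'ROWS' [OPENING] [FORCE]. ROWS is JSON, a list of rows, each an object with "dp": the shift along the tool's x, y, z in m, a list of three; "delta_rot": the turn, a rotation vector about the tool's x, y, z in rad, a list of three. In form: [{"dp": [x, y, z], "delta_rot": [rx, ry, rz]}, ...]. A call has 1 to 12 rows; each row is the pose to reach, as a shift and turn from the pose commanded when the call began, along the tool's axes at that moment; what a row does not reach only later rows make up. A row lasts 1/8 s, in which the tool goes at most 62.5 mm and 10.7 degrees, less where a joint would pass 70% of its speed; a pose out of reach is approached as far as the arm can. A call with a gripper value outside its range is refused whole. OPENING is the opening, from 0 (shut) to 1 (fully open), set as the call begins (- or left out, the last holds). The fingers move at their own pace and stop on an object; FORCE is the grip in N (left out, the last holds). Time passes only in rows, so rows that repeat a pose let the fingers close. It gives the time, the measured TCP pose, the force, the opening and the grip force at its end, in the units of the state.
- status.get_obs(): the state, without advancing time (a new reading comes with each control period).
- vision.grab_frame(name): name is "scene" or "top"; returns a dict with "img" (420x560x3 uint8, blue, green, red), "fovy" (degrees; the focal length in pixels is half the picture's height over the tangent of half this angle, whatever the lens; pixels are square), "cx", "cy" (the principal point, pixels), "world_from_camera" (4x4, takes a point from camera to world coordinates). Camera axes: x right, y up, looking along -z (the intrinsics and any distortion apply to the point x, -y, -z); pixel columns grow to the right and rows downward; lengths in m; the calibration is good to about 2 mm. A picture is of the moment at which its call begins. There is no depth.
- r.hand_in(): hands the job in; it is judged then, once.
The state is a dict: "clock": time; "joints": joint angles; "qvel": joint speeds; "tau": joint torques, N m; "tcp_pos": TCP position; "orientation": TCP orientation; "contact_force": force on the tool from outside, world axes, zero at the start; "moment": the same for the moment, N m; "grip_width": finger opening in m; "gripper_force": force on a finger pad.
Only numpy, scipy, OpenCV 4.12 (cv2) and the standard library are available. Lean on these libraries where they do the work, as an engineer would, in place of code of your own. Each camera call takes 0.05 s, during which the arm holds its last target. There are 200 camera calls.

## Working session

There is one attempt and no reset: what is moved stays moved. The work goes in short steps, Python scripts to look and compute and a shell command to move; the robot and the scene stay as the last step left them, time stands still between calls to the robot, and variables do not carry over. Pictures are saved under pics/ and viewed, at most 10 in all, crops included, and the job is handed in when it is done.

```bash
mkdir -p pics
python3 - <<'E'
from bench import status, vision, r
import cv2, numpy as np
for n in ("scene","top"):
    f=vision.grab_frame(n); cv2.imwrite(f"pics/{n}0.png",f["img"]); print(n,[(k,np.round(v,4).tolist() if not isinstance(v,str) else v) for k,v in f.items() if k!="img"])
print(status.get_obs())
E
```

```text
scene [('fovy', 54.6684), ('cx', 285.7325), ('cy', 209.316), ('world_from_camera', [[0.9069, 0.1812, -0.3804, -0.0078], [-0.4205, 0.447, -0.7896, -1.3251], [0.027, 0.876, 0.4816, 0.8836], [0.0, 0.0, 0.0, 1.0]])]
top [('fovy', 49.124), ('cx', 279.9083), ('cy', 211.1228), ('world_from_camera', [[0.0259, 0.9829, -0.1824, 0.3212], [-0.9997, 0.0258, -0.0026, -0.1278], [0.0022, 0.1824, 0.9832, 1.5363], [0.0, 0.0, 0.0, 1.0]])]
{'clock': 0.1, 'joints': array([ 1.20887042,  0.47773458,  0.02234615,  1.55634444, -0.0114626 ,
        1.10927408, -0.08311797]), 'qvel': array([-8.71819970e-04, -3.15306963e-03,  1.47407504e-03, -7.66182776e-04,
        8.45099011e-05,  8.70514658e-04, -1.23761774e-03]), 'tau': array([ 5.23965951e-03, -5.97752595e+01,  1.61414355e+00, -2.81948644e+01,
        1.28354720e-02,  4.99821705e-03,  5.32488673e-05]), 'tcp_pos': array([ 0.16934494, -0.65287239,  0.23041495]), 'orientation': array([-3.11474314e+00, -3.97462230e-01,  5.62580824e-04]), 'contact_force': array([-0.01895867,  0.95632375, -0.49598024]), 'moment': array([ 0.00987849, -0.00797991, -0.02067948]), 'gripper_force': 0.0, 'grip_width': 0.08543050173220175}
```

View pics/scene0.png

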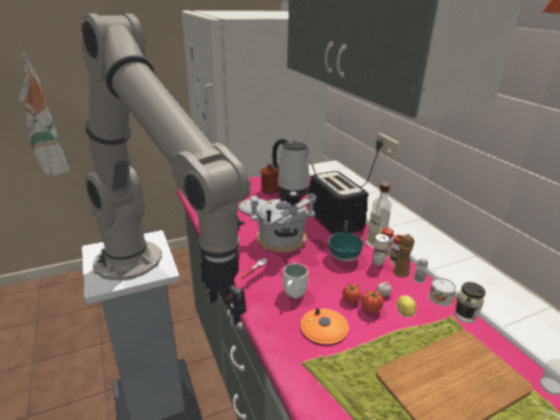

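View pics/top0.png

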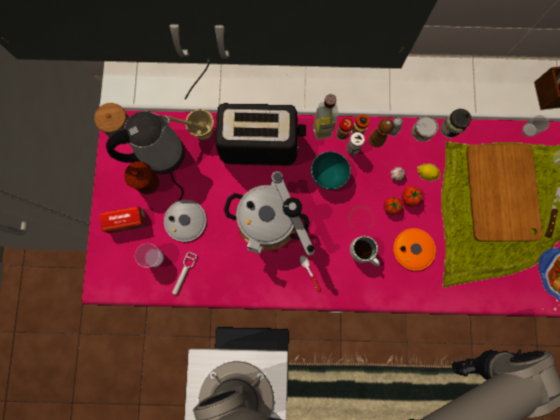

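The scene view shows the arm at left and the cooker at about (283,222). In the top view the cooker is at about (268,213), the bar runs from its pivot (278,181) to its free end (308,250), and the knob is at (292,207). The mug is at (365,250), the tumbler at (149,256) and the brown jar at (140,178).

Run:
```python
import cv2
im=cv2.imread("pics/top0.png")[160:280,200:340]
cv2.imwrite("pics/topc.png",cv2.resize(im,None,fx=5,fy=5,interpolation=cv2.INTER_CUBIC))
im=cv2.imread("pics/scene0.png")[170:260,230:350]
cv2.imwrite("pics/scenec.png",cv2.resize(im,None,fx=6,fy=6,interpolation=cv2.INTER_CUBIC))
```

```text
(no output)
```

View pics/topc.png

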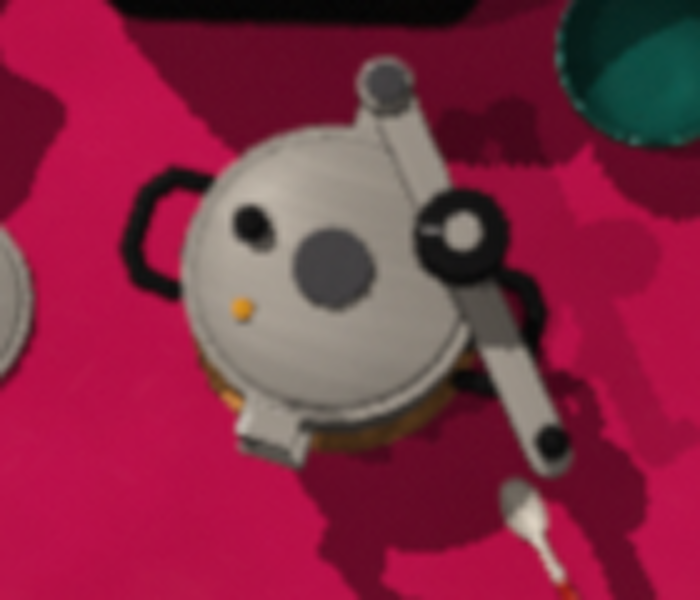

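View pics/scenec.png

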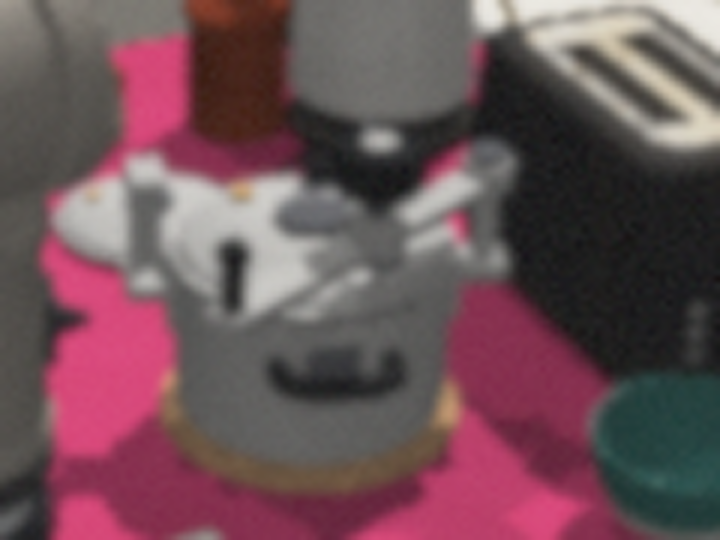

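The top crop shows, in full-image pixels: post (277,176), lid boss (267,214), knob (292,207), finger-post ball (310.5,248), lug (254,246). In the scene crop, the ball is at about (269,211) and the post top at (312,196).

```bash
cat > h.py <<'E'
import numpy as np
from scipy.spatial.transform import Rotation as R
from bench import status, vision
def w(f,u,v,z):
    fl=210/np.tan(np.radians(f["fovy"])/2); T=f["world_from_camera"]
    d=T[:3,:3]@np.array([(u-f["cx"])/fl,-(v-f["cy"])/fl,-1]); c=T[:3,3]
    return c+d*(z-c[2])/d[2]
def proj(f,p):
    fl=210/np.tan(np.radians(f["fovy"])/2); T=f["world_from_camera"]
    q=T[:3,:3].T@(np.asarray(p)-T[:3,3]); return np.array([f["cx"]+fl*q[0]/-q[2],f["cy"]-fl*q[1]/-q[2]])
def goal(p,yaw):
    """row from current measured pose to TCP p, tool down, tool y at angle yaw (world)"""
    o=status.get_obs(); R0=R.from_rotvec(o["orientation"])
    y=np.array([np.cos(yaw),np.sin(yaw),0]); z=np.array([0,0,-1.]); M=np.c_[np.cross(y,z),y,z]
    print("dp",np.round(R0.inv().apply(np.asarray(p)-o["tcp_pos"]),4),"rot",np.round((R0.inv()*R.from_matrix(M)).as_rotvec(),4))
E
python3 - <<'E'
from h import *
f=vision.grab_frame("top"); s=vision.grab_frame("scene")
c=lambda x,y,z:w(f,(x+.5)/5-.5+200,(y+.5)/5-.5+160,z)
P=c(387,82,.188);B=c(334,268,.151);K=c(462,236,.235);F=c(553,442,.210);L=c(268,430,.184)
for n,p in zip("PBKFL",(P,B,K,F,L)): print(n,p.round(4),proj(s,p).round(1),np.linalg.norm((p-P)[:2]).round(4))
a=P-B;print("cooker yaw",np.arctan2(a[1],a[0])); a=P-F;print("bar yaw",np.arctan2(a[1],a[0])); a=P-L;print("PL",np.arctan2(a[1],a[0]))
for n,u,v in (("mug",365,250),("jar",140,178),("tumb",149,256)): print(n,w(f,u,v,.09))
o=status.get_obs();print(R.from_rotvec(o["orientation"]).as_matrix().round(3))
E
```

```text
P [ 0.6792 -0.1127  0.188 ] [310.5 194.4] 0.0
B [ 0.5707 -0.083   0.151 ] [281.2 204.5] 0.1126
K [ 0.5762 -0.159   0.235 ] [291.8 192.9] 0.1129
F [ 0.4611 -0.2148  0.21  ] [268.1 211.9] 0.2408
L [ 0.4665 -0.0481  0.184 ] [252.3 197.6] 0.2223
cooker yaw -0.2670067289893269
bar yaw 0.43768010884295117
PL -0.2946383009933833
mug [ 0.47195326 -0.39547412  0.09      ]
jar [0.68681513 0.33232267 0.09      ]
tumb [0.43533824 0.28350758 0.09      ]
[[ 0.968  0.251 -0.   ]
 [ 0.251 -0.968  0.001]
 [-0.    -0.001 -1.   ]]
```

```bash
python3 -c "
from h import *
goal([.461,-.215,.265],-1.133)"
```

```text
dp [ 0.3922 -0.3508 -0.0339] rot [-1.10e-03 -1.00e-04 -1.84e-01]
```

```bash
python3 -m handwheel '[{"dp":[0.05,-0.045,-0.034],"delta_rot":[0,0,0]},{"dp":[0.09,-0.08,-0.034],"delta_rot":[0,0,0]},{"dp":[0.13,-0.117,-0.034],"delta_rot":[0,0,-0.05]},{"dp":[0.17,-0.153,-0.034],"delta_rot":[0,0,-0.1]},{"dp":[0.215,-0.192,-0.034],"delta_rot":[0,0,-0.15]},{"dp":[0.26,-0.232,-0.034],"delta_rot":[-0.001,0,-0.184]},{"dp":[0.305,-0.272,-0.034],"delta_rot":[-0.001,0,-0.184]},{"dp":[0.345,-0.31,-0.034],"delta_rot":[-0.001,0,-0.184]},{"dp":[0.38,-0.34,-0.034],"delta_rot":[-0.001,0,-0.184]},{"dp":[0.392,-0.351,-0.034],"delta_rot":[-0.001,0,-0.184]},{"dp":[0.392,-0.351,-0.034],"delta_rot":[-0.001,0,-0.184]},{"dp":[0.392,-0.351,-0.034],"delta_rot":[-0.001,0,-0.184]}]' 1 20
python3 - <<'E'
from h import *; import cv2
goal([.461,-.215,.192],-1.133)
f=vision.grab_frame("top")["img"][130:280,200:360]; s=vision.grab_frame("scene")["img"][150:260,220:340]
cv2.imwrite("pics/a.png",np.hstack([cv2.resize(f,(400,375)),cv2.resize(s,(400,375))]))
E
```

```text
clock: 1.7
tcp_pos: [0.4598, -0.217, 0.2651]
orientation: [3.066, 0.678, -0.001]
contact_force: [-0.1, 0.4, -0.1]
grip_width: 0.0851
gripper_force: 0.0
dp [ 0.0021 -0.0014  0.0731] rot [ 0.0012  0.0011 -0.0026]
```

View pics/a.png

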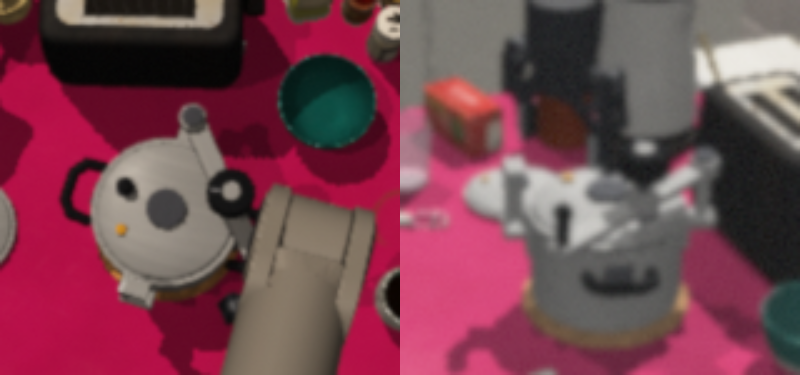

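The picture shows the gripper above the finger post, with the fingers on either side of it. The bar hasn't moved. I'll descend and grip.

```bash
python3 -m handwheel '[{"dp":[0.002,-0.001,0.025],"delta_rot":[0,0,0]},{"dp":[0.002,-0.001,0.05],"delta_rot":[0,0,0]},{"dp":[0.002,-0.001,0.065],"delta_rot":[0,0,0]},{"dp":[0.002,-0.001,0.073],"delta_rot":[0,0,0]},{"dp":[0.002,-0.001,0.073],"delta_rot":[0,0,0]},{"dp":[0.002,-0.001,0.073],"delta_rot":[0,0,0]}]' 1 20 && python3 -m handwheel '[{"dp":[0,0,0],"delta_rot":[0,0,0]},{"dp":[0,0,0],"delta_rot":[0,0,0]},{"dp":[0,0,0],"delta_rot":[0,0,0]},{"dp":[0,0,0],"delta_rot":[0,0,0]},{"dp":[0,0,0],"delta_rot":[0,0,0]},{"dp":[0,0,0],"delta_rot":[0,0,0]}]' 0 20
python3 - <<'E'
from h import *
P=np.array([.6792,-.1127]); P=P
o=status.get_obs(); p=o["tcp_pos"][:2]
a0=np.arctan2(*(P-p)[::-1]); r=np.linalg.norm(P-p); print("angle",a0,"r",r)
for a in np.linspace(a0,-.27,9)[1:].tolist()+[-.29,-.31]:
    q=P-.242*np.array([np.cos(a),np.sin(a)]); q=q if 0 else P-r*np.array([np.cos(a),np.sin(a)])
    print(round(a,3),end=" "); goal([*q,o["tcp_pos"][2]],a-np.pi/2)
E
```

```text
clock: 2.55
tcp_pos: [0.4627, -0.2138, 0.193]
orientation: [3.065, 0.682, 0.002]
contact_force: [-0.0, -0.4, 0.1]
grip_width: 0.0856
gripper_force: 0.0
clock: 3.3
tcp_pos: [0.4623, -0.2136, 0.1925]
orientation: [3.065, 0.682, 0.0]
contact_force: [-0.9, 0.5, 2.3]
grip_width: 0.0194
gripper_force: 19.5
angle 0.4353963760555096 r 0.23923248932615754
0.347 dp [ 0.001  -0.0211 -0.    ] rot [ 0.0012 -0.0001  0.0905]
0.259 dp [ 0.0038 -0.042  -0.0001] rot [ 1.200e-03 -1.000e-04  1.787e-01]
0.171 dp [ 0.0085 -0.0625 -0.0001] rot [ 1.200e-03 -2.000e-04  2.669e-01]
0.083 dp [ 0.0149 -0.0826 -0.0001] rot [ 1.20e-03 -2.00e-04  3.55e-01]
-0.005 dp [ 2.31e-02 -1.02e-01 -1.00e-04] rot [ 1.200e-03 -3.000e-04  4.432e-01]
-0.094 dp [ 3.300e-02 -1.207e-01 -1.000e-04] rot [ 1.200e-03 -3.000e-04  5.314e-01]
-0.182 dp [ 0.0445 -0.1384 -0.0002] rot [ 1.200e-03 -4.000e-04  6.196e-01]
-0.27 dp [ 0.0575 -0.155  -0.0002] rot [ 1.200e-03 -5.000e-04  7.077e-01]
-0.29 dp [ 0.0606 -0.1586 -0.0002] rot [ 1.200e-03 -5.000e-04  7.277e-01]
-0.31 dp [ 0.0638 -0.1621 -0.0002] rot [ 1.200e-03 -5.000e-04  7.477e-01]
```

```bash
python3 -m handwheel '[{"dp":[0.0003,-0.0105,0],"delta_rot":[0,0,0.045]},{"dp":[0.001,-0.021,0],"delta_rot":[0,0,0.09]},{"dp":[0.0022,-0.0315,0],"delta_rot":[0,0,0.134]},{"dp":[0.0038,-0.042,0],"delta_rot":[0,0,0.178]},{"dp":[0.006,-0.052,0],"delta_rot":[0,0,0.222]},{"dp":[0.0085,-0.0625,0],"delta_rot":[0,0,0.267]},{"dp":[0.0149,-0.0826,0],"delta_rot":[0,0,0.355]},{"dp":[0.0188,-0.0925,0],"delta_rot":[0,0,0.4]},{"dp":[0.0231,-0.102,0],"delta_rot":[0,0,0.443]},{"dp":[0.028,-0.1115,0],"delta_rot":[0,0,0.487]},{"dp":[0.033,-0.1207,0],"delta_rot":[0,0,0.531]},{"dp":[0.033,-0.1207,0],"delta_rot":[0,0,0.531]}]'
python3 - <<'E'
from h import *
P=np.array([.6792,-.1127]); o=status.get_obs(); p=o["tcp_pos"][:2]
a0=np.arctan2(*(P-p)[::-1]); r=np.linalg.norm(P-p); print("angle",a0,"r",r)
for a in (-.16,-.22,-.25,-.27,-.29,-.31):
    q=P-r*np.array([np.cos(a),np.sin(a)]); print(a,end=" "); goal([*q,.193],a-np.pi/2)
E
```

```text
clock: 4.8
tcp_pos: [0.441, -0.0894, 0.1924]
orientation: [3.138, -0.144, 0.001]
contact_force: [-1.0, 3.0, 5.3]
grip_width: 0.0196
gripper_force: 19.9
angle -0.09742766875924008 r 0.2393807853379275
-0.16 dp [ 0.0006 -0.015  -0.0006] rot [ 0.0005 -0.0004  0.0686]
-0.22 dp [ 0.002  -0.0293 -0.0006] rot [ 0.0005 -0.0004  0.1286]
-0.25 dp [ 0.003  -0.0364 -0.0006] rot [ 0.0005 -0.0004  0.1586]
-0.27 dp [ 0.0038 -0.0411 -0.0006] rot [ 0.0005 -0.0004  0.1786]
-0.29 dp [ 0.0047 -0.0458 -0.0006] rot [ 0.0005 -0.0004  0.1986]
-0.31 dp [ 0.0057 -0.0505 -0.0006] rot [ 0.0005 -0.0004  0.2186]
```

```bash
python3 -m handwheel '[{"dp":[0.0003,-0.0075,0],"delta_rot":[0,0,0.034]},{"dp":[0.0006,-0.015,0],"delta_rot":[0,0,0.068]},{"dp":[0.0012,-0.022,0],"delta_rot":[0,0,0.098]},{"dp":[0.002,-0.0293,0],"delta_rot":[0,0,0.128]},{"dp":[0.0024,-0.033,0],"delta_rot":[0,0,0.143]},{"dp":[0.003,-0.0364,0],"delta_rot":[0,0,0.158]},{"dp":[0.003,-0.0364,0],"delta_rot":[0,0,0.158]}]'; python3 -m handwheel '[{"dp":[0.0002,-0.001,0],"delta_rot":[0,0,0.005]},{"dp":[0.0004,-0.002,0],"delta_rot":[0,0,0.01]},{"dp":[0.0004,-0.002,0],"delta_rot":[0,0,0.01]}]'; python3 -m handwheel '[{"dp":[0.0002,-0.001,0],"delta_rot":[0,0,0.005]},{"dp":[0.0004,-0.002,0],"delta_rot":[0,0,0.01]},{"dp":[0.0004,-0.002,0],"delta_rot":[0,0,0.01]}]'
```

```text
clock: 5.68
tcp_pos: [0.4469, -0.0542, 0.1924]
orientation: [3.116, -0.392, -0.001]
contact_force: [-3.7, 1.5, 7.8]
grip_width: 0.0193
gripper_force: 20.0
clock: 6.05
tcp_pos: [0.4473, -0.0526, 0.1924]
orientation: [3.114, -0.407, -0.002]
contact_force: [-6.0, 1.6, 10.0]
grip_width: 0.0193
gripper_force: 20.1
clock: 6.42
tcp_pos: [0.4478, -0.0507, 0.1923]
orientation: [3.112, -0.423, -0.004]
contact_force: [-5.9, 1.0, 11.0]
grip_width: 0.0194
gripper_force: 20.2
```

```bash
for i in 1 ; do python3 -m handwheel '[{"dp":[0.0002,-0.001,-0.0003],"delta_rot":[0,0,0.005]},{"dp":[0.0004,-0.002,-0.0003],"delta_rot":[0,0,0.01]},{"dp":[0.0004,-0.002,-0.0003],"delta_rot":[0,0,0.01]}]'; done;  python3 -m handwheel '[{"dp":[0.0002,-0.001,-0.0003],"delta_rot":[0,0,0.005]},{"dp":[0.0004,-0.002,-0.0003],"delta_rot":[0,0,0.01]},{"dp":[0.0004,-0.002,-0.0003],"delta_rot":[0,0,0.01]}]'
```

```text
clock: 6.8
tcp_pos: [0.4483, -0.0488, 0.1924]
orientation: [3.109, -0.438, -0.005]
contact_force: [-7.9, 1.1, 9.8]
grip_width: 0.0194
gripper_force: 20.1
clock: 7.18
tcp_pos: [0.4488, -0.0469, 0.1924]
orientation: [3.107, -0.454, -0.006]
contact_force: [-7.8, 2.4, 9.2]
grip_width: 0.0193
gripper_force: 20.1
```

```bash
python3 -m handwheel '[{"dp":[0.0002,-0.001,-0.0003],"delta_rot":[0,0,0.005]},{"dp":[0.0004,-0.002,-0.0003],"delta_rot":[0,0,0.01]},{"dp":[0.0004,-0.002,-0.0003],"delta_rot":[0,0,0.01]}]';  python3 -m handwheel '[{"dp":[0.0002,-0.001,-0.0003],"delta_rot":[0,0,0.005]},{"dp":[0.0004,-0.002,-0.0003],"delta_rot":[0,0,0.01]},{"dp":[0.0004,-0.002,-0.0003],"delta_rot":[0,0,0.01]}]'
python3 - <<'E'
from h import *; import cv2
f=vision.grab_frame("top")["img"][160:280,220:340]; s=vision.grab_frame("scene")["img"][170:260,240:330]
cv2.imwrite("pics/b.png",np.hstack([cv2.resize(f,(400,400)),cv2.resize(s,(400,400))]))
E
```

```text
clock: 7.55
tcp_pos: [0.4492, -0.0457, 0.1924]
orientation: [3.104, -0.469, -0.008]
contact_force: [-8.0, 0.0, 8.6]
grip_width: 0.0188
gripper_force: 20.1
clock: 7.92
tcp_pos: [0.4494, -0.0457, 0.1924]
orientation: [3.099, -0.487, -0.01]
contact_force: [-9.9, -4.4, 6.9]
grip_width: 0.0194
gripper_force: 20.2
```

View pics/b.png

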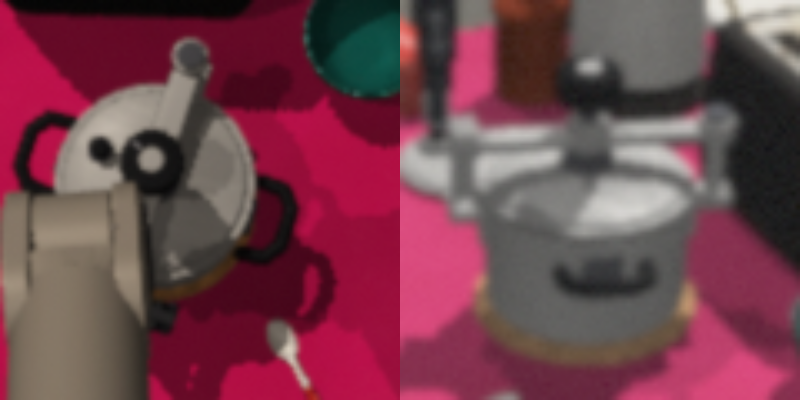

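The picture shows the bar across the lid and in the lug, with the knob centred over the boss at about (265,208) full-image. The tool has stopped moving. I'll press a little more to confirm, then release.

```bash
python3 -m handwheel '[{"dp":[0,-0.001,0],"delta_rot":[0,0,0]},{"dp":[0,-0.003,0],"delta_rot":[0,0,0]},{"dp":[0,-0.004,0],"delta_rot":[0,0,0]},{"dp":[0,-0.004,0],"delta_rot":[0,0,0]},{"dp":[0,-0.004,0],"delta_rot":[0,0,0]}]'; python3 -m handwheel '[{"dp":[0,0,0],"delta_rot":[0,0,0]},{"dp":[0,0.002,0],"delta_rot":[0,0,0]},{"dp":[0,0.004,0],"delta_rot":[0,0,0]},{"dp":[0,0.004,0],"delta_rot":[0,0,0]}]' ; python3 -m handwheel '[{"dp":[0,0,0],"delta_rot":[0,0,0]},{"dp":[0,0,0],"delta_rot":[0,0,0]},{"dp":[0,0,0],"delta_rot":[0,0,0]},{"dp":[0,0,0],"delta_rot":[0,0,0]}]' 1; python3 -m handwheel '[{"dp":[0,0,-0.02],"delta_rot":[0,0,0]},{"dp":[0,0,-0.06],"delta_rot":[0,0,0]},{"dp":[0,0,-0.1],"delta_rot":[0,0,0]},{"dp":[-0.06,0,-0.11],"delta_rot":[0,0,0]},{"dp":[-0.06,0,-0.11],"delta_rot":[0,0,0]},{"dp":[-0.06,0,-0.11],"delta_rot":[0,0,0]}]'
python3 - <<'E'
from h import *; import cv2
o=status.get_obs();print(o["joints"].round(3),o["moment"],o["tcp_pos"])
f=vision.grab_frame("top");cv2.imwrite("pics/c.png",cv2.resize(f["img"][150:270,200:340],None,fx=5,fy=5,interpolation=cv2.INTER_CUBIC))
E
```

```text
clock: 8.65
tcp_pos: [0.4495, -0.0455, 0.1923]
orientation: [3.094, -0.491, -0.013]
contact_force: [-14.5, -15.1, 11.6]
grip_width: 0.0193
gripper_force: 21.0
clock: 9.15
tcp_pos: [0.4495, -0.0457, 0.1924]
orientation: [3.099, -0.488, -0.01]
contact_force: [-9.8, -3.8, 6.1]
grip_width: 0.0196
gripper_force: 20.2
clock: 9.65
tcp_pos: [0.4531, -0.0432, 0.1933]
orientation: [3.103, -0.486, 0.001]
contact_force: [1.4, -0.7, 0.1]
grip_width: 0.0852
gripper_force: 0.0
clock: 10.4
tcp_pos: [0.3961, -0.025, 0.3035]
orientation: [3.103, -0.486, 0.003]
contact_force: [0.2, -1.1, 0.0]
grip_width: 0.0852
gripper_force: 0.0
[ 0.26  -0.051 -0.337  2.052 -0.017  1.137 -1.951] [-0.06040691 -0.01613731 -0.02229852] [ 0.39606658 -0.02502309  0.30348525]
```

View pics/c.png

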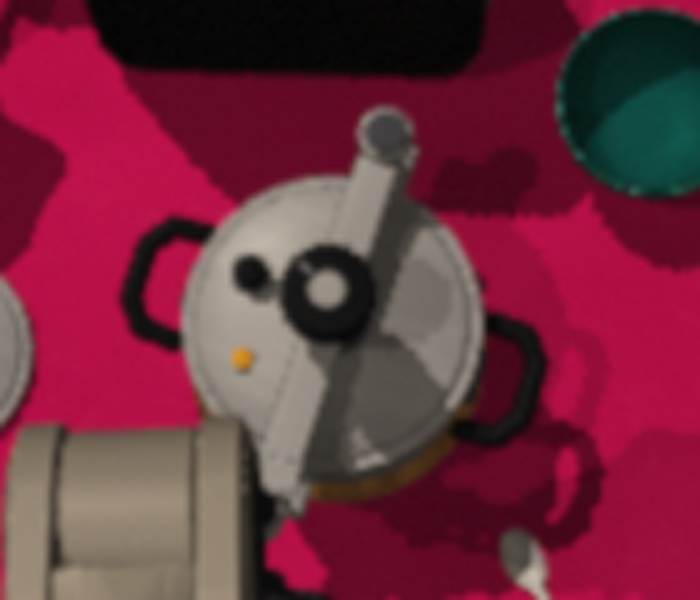

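The picture shows the bar fully across, with its free end in the lug at (255,246) full-image. The knob centre is at crop (328,293) → (265,208), and the index ridge points up and left.

Run:
```python
from h import *
f=vision.grab_frame("top"); print(w(f,265.2,208.2,.235))
goal([.571,-.082,.285],-1.885)
```

```text
[ 0.57009074 -0.08177644  0.235     ]
dp [0.1837 0.0007 0.0181] rot [ 0.0006 -0.0003  0.0028]
```

```bash
python3 -m handwheel '[{"dp":[0.03,0,0],"delta_rot":[0,0,-0.18]},{"dp":[0.06,0,0],"delta_rot":[0,0,-0.36]},{"dp":[0.09,0,0],"delta_rot":[0,0,-0.54]},{"dp":[0.12,0,0],"delta_rot":[0,0,-0.72]},{"dp":[0.15,0,0],"delta_rot":[0,0,-0.9]},{"dp":[0.17,0,0.009],"delta_rot":[0,0,-1.08]},{"dp":[0.183,0.0007,0.018],"delta_rot":[0,0,-1.26]},{"dp":[0.183,0.0007,0.018],"delta_rot":[0,0,-1.44]},{"dp":[0.183,0.0007,0.018],"delta_rot":[0,0,-1.62]},{"dp":[0.183,0.0007,0.018],"delta_rot":[0,0,-1.8]},{"dp":[0.183,0.0007,0.018],"delta_rot":[0,0,-1.98]},{"dp":[0.183,0.0007,0.018],"delta_rot":[0,0,-2.16]}]'; python3 -m handwheel '[{"dp":[0,0,0],"delta_rot":[0,0,-0.18]},{"dp":[0,0,0],"delta_rot":[0,0,-0.36]},{"dp":[0,0,0],"delta_rot":[0,0,-0.54]},{"dp":[0,0,0],"delta_rot":[0,0,-0.72]},{"dp":[0,0,0],"delta_rot":[0,0,-0.9]},{"dp":[0,0,0],"delta_rot":[0,0,-1.08]},{"dp":[0,0,0],"delta_rot":[0,0,-1.26]},{"dp":[0,0,0],"delta_rot":[0,0,-1.44]},{"dp":[0,0,0],"delta_rot":[0,0,-1.62]},{"dp":[0,0,0],"delta_rot":[0,0,-1.8]},{"dp":[0,0,0],"delta_rot":[0,0,-1.98]},{"dp":[0,0,0],"delta_rot":[0,0,-2.16]}]'
python3 - <<'E'
from h import *
o=status.get_obs();print(o["joints"].round(3),o["moment"].round(3)); M=R.from_rotvec(o["orientation"]).as_matrix(); y=np.arctan2(M[1,1],M[0,1]);print(y); goal([.5707,-.082,.197],y)
E
```

```text
clock: 12.0
tcp_pos: [0.5703, -0.082, 0.2842]
orientation: [-1.885, -2.512, 0.001]
contact_force: [-0.3, 0.1, 0.0]
grip_width: 0.0853
gripper_force: 0.0
clock: 13.5
tcp_pos: [0.5703, -0.0822, 0.2844]
orientation: [1.327, -2.847, -0.002]
contact_force: [-0.2, -0.4, 0.2]
grip_width: 0.0854
gripper_force: 0.0
[ 0.733  0.404 -0.91   1.688  0.336  1.216  2.186] [ 0.047 -0.022  0.016]
2.442973364838431
dp [-0.0004 -0.0003  0.0874] rot [ 0.0011  0.0001 -0.    ]
```

```bash
python3 -m handwheel '[{"dp":[0,0,0.02],"delta_rot":[0.001,0,0]},{"dp":[0,0,0.04],"delta_rot":[0.001,0,0]},{"dp":[0,0,0.06],"delta_rot":[0.001,0,0]},{"dp":[0,0,0.075],"delta_rot":[0.001,0,0]},{"dp":[0,0,0.087],"delta_rot":[0.001,0,0]},{"dp":[0,0,0.087],"delta_rot":[0.001,0,0]},{"dp":[0,0,0.087],"delta_rot":[0.001,0,0]}]';  python3 -m handwheel '[{"dp":[0,0,0],"delta_rot":[0,0,0]},{"dp":[0,0,0],"delta_rot":[0,0,0]},{"dp":[0,0,0],"delta_rot":[0,0,0]},{"dp":[0,0,0],"delta_rot":[0,0,0]},{"dp":[0,0,0],"delta_rot":[0,0,0]}]' 0 100;python3 -c "
from h import *
o=status.get_obs();print(o['joints'].round(3),o['moment'].round(3),o['tcp_pos'])"
```

```text
clock: 14.38
tcp_pos: [0.5703, -0.0816, 0.199]
orientation: [-1.319, 2.85, -0.004]
contact_force: [-0.3, 1.1, 0.1]
grip_width: 0.0853
gripper_force: 0.0
clock: 15.0
tcp_pos: [0.5719, -0.0831, 0.2004]
orientation: [-1.316, 2.848, -0.009]
contact_force: [2.4, -2.4, 6.7]
grip_width: 0.0531
gripper_force: 103.6
[ 0.692  0.483 -0.865  1.786  0.422  1.062  2.11 ] [-0.576 -0.248 -0.022] [ 0.57191777 -0.08314118  0.20037136]
```

```bash
python3 -m handwheel '[{"dp":[0,0,0.0002],"delta_rot":[0,0,0.15]},{"dp":[0,0,0.0004],"delta_rot":[0,0,0.31]},{"dp":[0,0,0.0006],"delta_rot":[0,0,0.47]},{"dp":[0,0,0.0008],"delta_rot":[0,0,0.63]},{"dp":[0,0,0.001],"delta_rot":[0,0,0.79]},{"dp":[0,0,0.0012],"delta_rot":[0,0,0.95]},{"dp":[0,0,0.0014],"delta_rot":[0,0,1.11]},{"dp":[0,0,0.0016],"delta_rot":[0,0,1.27]},{"dp":[0,0,0.0018],"delta_rot":[0,0,1.43]},{"dp":[0,0,0.002],"delta_rot":[0,0,1.59]},{"dp":[0,0,0.0022],"delta_rot":[0,0,1.75]},{"dp":[0,0,0.0024],"delta_rot":[0,0,1.88]}]'; python3 -m handwheel '[{"dp":[0,0,0],"delta_rot":[0,0,0]},{"dp":[0,0,0],"delta_rot":[0,0,0]}]'; python3 -c "
from h import *
o=status.get_obs();print(o['joints'].round(3),o['moment'].round(3),o['tcp_pos']); M=R.from_rotvec(o['orientation']).as_matrix();print(np.arctan2(M[1,1],M[0,1]))"
```

```text
clock: 16.5
tcp_pos: [0.5722, -0.079, 0.198]
orientation: [1.523, 2.741, 0.006]
contact_force: [3.3, 4.3, 4.5]
grip_width: 0.0527
gripper_force: 103.6
clock: 16.75
tcp_pos: [0.572, -0.0799, 0.1979]
orientation: [1.518, 2.744, 0.004]
contact_force: [2.0, 3.2, 6.8]
grip_width: 0.0528
gripper_force: 103.9
[ 0.397  0.389 -0.465  1.808  0.206  0.986  0.41 ] [ 0.747 -0.448  0.151] [ 0.57199283 -0.07994966  0.1979412 ]
0.5603441077611226
```

```bash
python3 -m handwheel '[{"dp":[0,0,0],"delta_rot":[0,0,0]},{"dp":[0,0,0],"delta_rot":[0,0,0]},{"dp":[0,0,0],"delta_rot":[0,0,0]},{"dp":[0,0,0],"delta_rot":[0,0,0]}]' 1 100;  python3 -c "
from h import *
goal([.573,-.0818,.199],.5603-.01)
o=status.get_obs();print(o['moment'].round(3))"
```

```text
clock: 17.25
tcp_pos: [0.5695, -0.082, 0.1958]
orientation: [1.524, 2.746, -0.002]
contact_force: [0.2, -0.8, 0.7]
grip_width: 0.0852
gripper_force: 0.0
dp [-0.0017  0.003  -0.0032] rot [-0.0004  0.0018  0.0074]
[ 0.011  0.    -0.02 ]
```

```bash
python3 -m handwheel '[{"dp":[-0.0017,0.003,-0.003],"delta_rot":[0,0,-0.15]},{"dp":[-0.0017,0.003,-0.003],"delta_rot":[0,0,-0.3]},{"dp":[-0.0017,0.003,-0.003],"delta_rot":[0,0,-0.48]},{"dp":[-0.0017,0.003,-0.003],"delta_rot":[0,0,-0.66]},{"dp":[-0.0017,0.003,-0.003],"delta_rot":[0,0,-0.84]},{"dp":[-0.0017,0.003,-0.003],"delta_rot":[0,0,-1.02]},{"dp":[-0.0017,0.003,-0.003],"delta_rot":[0,0,-1.2]},{"dp":[-0.0017,0.003,-0.003],"delta_rot":[0,0,-1.38]},{"dp":[-0.0017,0.003,-0.003],"delta_rot":[0,0,-1.56]},{"dp":[-0.0017,0.003,-0.003],"delta_rot":[0,0,-1.74]},{"dp":[-0.0017,0.003,-0.003],"delta_rot":[0,0,-1.92]},{"dp":[-0.0017,0.003,-0.003],"delta_rot":[0,0,-2.1]}]';  python3 -m handwheel '[{"dp":[0,0,0],"delta_rot":[0,0,-0.15]},{"dp":[0,0,0],"delta_rot":[0,0,-0.3]},{"dp":[0,0,0],"delta_rot":[0,0,-0.3]},{"dp":[0,0,0],"delta_rot":[0,0,-0.3]}]' ; python3 -c "
from h import *
o=status.get_obs();print(o['joints'].round(3),o['moment'].round(3),o['tcp_pos']); M=R.from_rotvec(o['orientation']).as_matrix();print(np.arctan2(M[1,1],M[0,1]))"
```

```text
clock: 18.75
tcp_pos: [0.5731, -0.0818, 0.199]
orientation: [1.632, -2.684, 0.003]
contact_force: [0.3, -0.9, 0.8]
grip_width: 0.0855
gripper_force: 0.0
clock: 19.25
tcp_pos: [0.5732, -0.0817, 0.199]
orientation: [2.004, -2.419, 0.003]
contact_force: [-1.3, -0.8, 0.1]
grip_width: 0.0857
gripper_force: 0.0
[ 0.757  0.531 -0.974  1.777  0.492  1.098  2.569] [ 0.009  0.055 -0.022] [ 0.5731676  -0.08170192  0.19896883]
2.9548697940397446
```

```bash
cat > l.py <<'E'
from h import *; import json
o=status.get_obs(); M=R.from_rotvec(o['orientation']).as_matrix(); y=np.arctan2(M[1,1],M[0,1])
f=o["contact_force"]; m=o["moment"]
L=[round(float(v),4) for v in (o["clock"],y,m[2],*f,*o["tcp_pos"],o["grip_width"])]
open("log.txt","a").write(json.dumps(L)+"\n"); print(L)
E
python3 -m handwheel '[{"dp":[0,0,0],"delta_rot":[0,0,0]},{"dp":[0,0,0],"delta_rot":[0,0,0]},{"dp":[0,0,0],"delta_rot":[0,0,0]},{"dp":[0,0,0],"delta_rot":[0,0,0]},{"dp":[0,0,0],"delta_rot":[0,0,0]}]' 0 110 >/dev/null; python3 l.py
S(){ python3 l.py; }
python3 -m handwheel '[{"dp":[0,0,0.0001],"delta_rot":[0,0,0.1]}]' >/dev/null;S
python3 -m handwheel '[{"dp":[0,0,0.0001],"delta_rot":[0,0,0.1]}]' >/dev/null;S
python3 -m handwheel '[{"dp":[0,0,0.0001],"delta_rot":[0,0,0.1]}]' >/dev/null;S
python3 -m handwheel '[{"dp":[0,0,0.0002],"delta_rot":[0,0,0.1]}]' >/dev/null;S
python3 -m handwheel '[{"dp":[0,0,0.0001],"delta_rot":[0,0,0.1]}]' >/dev/null;S
python3 -m handwheel '[{"dp":[0,0,0.0001],"delta_rot":[0,0,0.1]}]' >/dev/null;S
```

```text
[19.875, 2.9573, 0.0062, 0.01, -0.8847, 4.7904, 0.5736, -0.0816, 0.1998, 0.0524]
[20.0, 2.8564, 0.3554, 0.3772, 0.4831, 4.4067, 0.5738, -0.0811, 0.1997, 0.0527]
[20.125, 2.7556, 0.388, 1.6065, 0.4495, 3.4756, 0.5739, -0.081, 0.1996, 0.0532]
[20.25, 2.6556, 0.4002, 0.4645, 0.6374, 3.2284, 0.5739, -0.081, 0.1994, 0.0529]
[20.375, 2.5556, 0.4565, 1.5314, -0.2159, 4.1671, 0.574, -0.081, 0.1993, 0.0525]
[20.5, 2.4556, 0.3969, 1.3204, 0.6488, 3.2992, 0.574, -0.0809, 0.1992, 0.0529]
[20.625, 2.3555, 0.3788, 1.9433, 0.1698, 1.9945, 0.5741, -0.081, 0.1991, 0.0525]
```

```bash
S(){ python3 l.py|cut -c1-60; }
python3 -m handwheel '[{"dp":[0,0,0.0001],"delta_rot":[0,0,0.1]}]' >/dev/null;S
python3 -m handwheel '[{"dp":[0,0,0.0001],"delta_rot":[0,0,0.1]}]' >/dev/null;S
python3 -m handwheel '[{"dp":[0,0,0.0001],"delta_rot":[0,0,0.1]}]' >/dev/null;S
python3 -m handwheel '[{"dp":[0,0,0.0002],"delta_rot":[0,0,0.1]}]' >/dev/null;S
python3 -m handwheel '[{"dp":[0,0,0.0001],"delta_rot":[0,0,0.1]}]' >/dev/null;S
python3 -m handwheel '[{"dp":[0,0,0.0001],"delta_rot":[0,0,0.1]}]' >/dev/null;S
python3 -m handwheel '[{"dp":[0,0,0.0001],"delta_rot":[0,0,0.1]}]' >/dev/null;S
python3 -m handwheel '[{"dp":[0,0,0.0002],"delta_rot":[0,0,0.1]}]' >/dev/null;S
python3 -m handwheel '[{"dp":[0,0,0.0001],"delta_rot":[0,0,0.1]}]' >/dev/null;S
python3 -m handwheel '[{"dp":[0,0,0.0001],"delta_rot":[0,0,0.1]}]' >/dev/null;S
python3 -m handwheel '[{"dp":[0,0,0.0001],"delta_rot":[0,0,0.1]}]' >/dev/null;S
python3 -m handwheel '[{"dp":[0,0,0.0002],"delta_rot":[0,0,0.1]}]' >/dev/null;S
python3 -m handwheel '[{"dp":[0,0,0.0001],"delta_rot":[0,0,0.1]}]' >/dev/null;S
python3 -m handwheel '[{"dp":[0,0,0.0001],"delta_rot":[0,0,0.1]}]' >/dev/null;S
python3 -m handwheel '[{"dp":[0,0,0.0001],"delta_rot":[0,0,0.1]}]' >/dev/null;S
python3 -m handwheel '[{"dp":[0,0,0.0002],"delta_rot":[0,0,0.1]}]' >/dev/null;S
python3 -m handwheel '[{"dp":[0,0,0.0001],"delta_rot":[0,0,0.1]}]' >/dev/null;S
python3 -m handwheel '[{"dp":[0,0,0.0001],"delta_rot":[0,0,0.1]}]' >/dev/null;S
python3 -m handwheel '[{"dp":[0,0,0.0001],"delta_rot":[0,0,0.1]}]' >/dev/null;S
python3 -m handwheel '[{"dp":[0,0,0.0002],"delta_rot":[0,0,0.1]}]' >/dev/null;S
```

```text
[20.75, 2.2556, 0.4787, 0.8007, 0.8345, 1.7489, 0.5741, -0.0
[20.875, 2.1555, 0.4458, 2.2683, 0.1475, 2.3372, 0.5742, -0.
[21.0, 2.0555, 0.4523, 2.7628, 0.9814, 2.3024, 0.5742, -0.08
[21.125, 1.9555, 0.4069, 2.3511, -0.8103, 2.7284, 0.5743, -0
[21.25, 1.8555, 0.3684, 2.0047, -0.6322, 2.8266, 0.5743, -0.
[21.375, 1.7555, 0.4461, 2.246, -1.301, 2.0492, 0.5743, -0.0
[21.5, 1.6555, 0.4045, 2.4906, -0.3693, 0.3713, 0.5744, -0.0
[21.625, 1.5555, 0.3995, 2.1479, -0.7168, 2.8655, 0.5744, -0
[21.75, 1.4555, 0.4584, 2.1883, 0.1414, 1.8446, 0.5744, -0.0
[21.875, 1.3555, 0.4476, 1.6701, -1.0864, 1.984, 0.5744, -0.
[22.0, 1.2554, 0.4407, 1.0872, -2.0345, 0.8074, 0.5744, -0.0
[22.125, 1.1554, 0.4466, 2.1164, -1.1774, 3.6669, 0.5744, -0
[22.25, 1.0554, 0.4688, 2.5891, -1.45, 1.5018, 0.5744, -0.08
[22.375, 0.9553, 0.4453, 0.9756, -1.1329, 2.8174, 0.5744, -0
[22.5, 0.8554, 0.5065, 2.5057, -1.8414, 1.2406, 0.5743, -0.0
[22.625, 0.7553, 0.4766, 1.2766, -1.9943, 3.6758, 0.5743, -0
[22.75, 0.6554, 0.5179, 0.632, -1.4927, 3.1187, 0.5742, -0.0
[22.875, 0.5554, 0.5242, 1.368, -2.7352, 3.8566, 0.5742, -0.
[23.0, 0.4553, 0.5597, 1.8455, -1.5585, 3.4809, 0.5741, -0.0
[23.125, 0.3554, 0.4983, -0.5454, -1.9504, 4.1697, 0.5741, -
```

```bash
S(){ python3 l.py >/dev/null; }
python3 -m handwheel '[{"dp":[0,0,0.0001],"delta_rot":[0,0,0.06]}]' >/dev/null;S
python3 -m handwheel '[{"dp":[0,0,0.0001],"delta_rot":[0,0,0.06]}]' >/dev/null;S
python3 -m handwheel '[{"dp":[0,0,0],"delta_rot":[0,0,0.06]}]' >/dev/null;S
python3 -m handwheel '[{"dp":[0,0,0.0001],"delta_rot":[0,0,0.06]}]' >/dev/null;S
python3 -m handwheel '[{"dp":[0,0,0.0001],"delta_rot":[0,0,0.06]}]' >/dev/null;S
python3 -m handwheel '[{"dp":[0,0,0.0001],"delta_rot":[0,0,0.06]}]' >/dev/null;S
python3 -m handwheel '[{"dp":[0,0,0],"delta_rot":[0,0,0.06]}]' >/dev/null;S
python3 -m handwheel '[{"dp":[0,0,0.0001],"delta_rot":[0,0,0.06]}]' >/dev/null;S
python3 -m handwheel '[{"dp":[0,0,0.0001],"delta_rot":[0,0,0.06]}]' >/dev/null;S
python3 -m handwheel '[{"dp":[0,0,0.0001],"delta_rot":[0,0,0.06]}]' >/dev/null;S
python3 -m handwheel '[{"dp":[0,0,0],"delta_rot":[0,0,0.06]}]' >/dev/null;S
python3 -m handwheel '[{"dp":[0,0,0.0001],"delta_rot":[0,0,0.06]}]' >/dev/null;S
python3 -m handwheel '[{"dp":[0,0,0.0001],"delta_rot":[0,0,0.06]}]' >/dev/null;S
python3 -m handwheel '[{"dp":[0,0,0.0001],"delta_rot":[0,0,0.06]}]' >/dev/null;S
python3 -m handwheel '[{"dp":[0,0,0],"delta_rot":[0,0,0.06]}]' >/dev/null;S
python3 -m handwheel '[{"dp":[0,0,0.0001],"delta_rot":[0,0,0.06]}]' >/dev/null;S
python3 -m handwheel '[{"dp":[0,0,0.0001],"delta_rot":[0,0,0.06]}]' >/dev/null;S
python3 -m handwheel '[{"dp":[0,0,0.0001],"delta_rot":[0,0,0.06]}]' >/dev/null;S
python3 -m handwheel '[{"dp":[0,0,0],"delta_rot":[0,0,0.06]}]' >/dev/null;S
python3 -m handwheel '[{"dp":[0,0,0.0001],"delta_rot":[0,0,0.06]}]' >/dev/null;S
cat > fit.py <<'E'
import numpy as np
from scipy.optimize import curve_fit
D=np.array([eval(l) for l in open("log.txt")])[2:]
y,m=D[:,1],D[:,2]; x=-y
g=lambda x,a,k,t:a+k*np.maximum(x-t,0)
for K in (None,.06,.07,.08):
    if K: p,c=curve_fit(lambda x,a,t:g(x,a,K,t),x,m,[.42,-1.2]); res=m-g(x,p[0],K,p[1])
    else: p,c=curve_fit(g,x,m,[.42,.07,-1.2]); res=m-g(x,*p)
    print(K,p.round(4),np.sqrt(np.diag(c)).round(4),"rms",res.std().round(4),"touch yaw",-p[-1].round(3),"end",(-p[-1]-np.pi).round(3))
print(D[-1])
E
python3 fit.py; python3 -c "
from h import *
print(status.get_obs()['joints'].round(3))"
```

```text
None [ 0.4199  0.0689 -1.6617] [0.009  0.007  0.2075] rms 0.0288 touch yaw 1.662 end -1.48
0.06 [ 0.4202 -1.8555] [0.0095 0.179 ] rms 0.0293 touch yaw 1.856 end -1.286
0.07 [ 0.4191 -1.6555] [0.0089 0.1462] rms 0.0288 touch yaw 1.656 end -1.486
0.08 [ 0.4201 -1.4543] [0.0082 0.123 ] rms 0.0299 touch yaw 1.454 end -1.687
[25.625  -0.843   0.6319 -2.3027 -1.8889  5.3968  0.5734 -0.0818  0.1953
  0.0526]
[ 0.172  0.364 -0.175  1.819  0.079  0.963 -0.88 ]
```

```bash
S(){ python3 l.py |cut -c1-30; }
python3 -m handwheel '[{"dp":[0,0,0],"delta_rot":[0,0,0.02]}]' >/dev/null;S
python3 -m handwheel '[{"dp":[0,0,0],"delta_rot":[0,0,0.02]}]' >/dev/null;S
python3 -m handwheel '[{"dp":[0,0,0.0001],"delta_rot":[0,0,0.02]}]' >/dev/null;S
python3 -m handwheel '[{"dp":[0,0,0],"delta_rot":[0,0,0.02]}]' >/dev/null;S
python3 -m handwheel '[{"dp":[0,0,0],"delta_rot":[0,0,0.02]}]' >/dev/null;S
python3 -m handwheel '[{"dp":[0,0,0],"delta_rot":[0,0,0.02]}]' >/dev/null;S
python3 -m handwheel '[{"dp":[0,0,0],"delta_rot":[0,0,0.02]}]' >/dev/null;S
python3 -m handwheel '[{"dp":[0,0,0.0001],"delta_rot":[0,0,0.02]}]' >/dev/null;S
python3 -m handwheel '[{"dp":[0,0,0.0001],"delta_rot":[0,0,0.1]}]' >/dev/null;S
python3 -m handwheel '[{"dp":[0,0,0.0001],"delta_rot":[0,0,0.1]}]' >/dev/null;S
python3 -m handwheel '[{"dp":[0,0,0],"delta_rot":[0,0,0.02]}]' >/dev/null;S
python3 -m handwheel '[{"dp":[0,0,0],"delta_rot":[0,0,0.02]}]' >/dev/null;S
python3 fit.py
python3 - <<'E'
import numpy as np
from scipy.optimize import curve_fit
D=np.array([eval(l) for l in open("log.txt")]); x=-D[:,1]; v=np.r_[0,np.diff(x)][2:]; x=x[2:]; m=D[2:,2]
p,c=curve_fit(lambda X,a,k,t,d:a+k*np.maximum(X[0]-t,0)+d*X[1],(x,v),m,[.4,.07,-1.5,0]); print(p,np.sqrt(np.diag(c)))
p,c=curve_fit(lambda X,a,t,d:a+.075*np.maximum(X[0]-t,0)+d*X[1],(x,v),m,[.4,-1.5,0]); print(p,np.sqrt(np.diag(c)))
E
```

```text
[25.75, -0.8621, 0.6279, -1.50
[25.875, -0.8816, 0.6172, -2.1
[26.0, -0.9016, 0.5795, -2.817
[26.125, -0.9216, 0.6386, -1.9
[26.25, -0.9416, 0.6287, -2.08
[26.375, -0.9615, 0.6078, -2.5
[26.5, -0.9815, 0.5753, -1.462
[26.625, -1.0015, 0.682, -3.30
[26.75, -1.1032, 0.6328, -1.94
[26.875, -1.204, 0.6765, -1.71
[27.0, -1.2222, 0.6464, -2.787
[27.125, -1.2413, 0.6387, -3.2
None [ 0.4186  0.0773 -1.5749] [0.0088 0.0056 0.1764] rms 0.0295 touch yaw 1.575 end -1.567
0.06 [ 0.4231 -1.9555] [0.011  0.2003] rms 0.0325 touch yaw 1.955 end -1.186
0.07 [ 0.4199 -1.7267] [0.0092 0.1466] rms 0.03 touch yaw 1.727 end -1.415
0.08 [ 0.4171 -1.5408] [0.0084 0.1189] rms 0.0296 touch yaw 1.541 end -1.601
[27.125  -1.2413  0.6387 -3.2671 -1.1438  7.1392  0.5733 -0.0817  0.1949
  0.053 ]
[ 0.39309388  0.0838943  -1.55550032  0.24967491] [0.02505072 0.00858816 0.16428041 0.23458877]
[ 0.41280861 -1.65439986  0.05778726] [0.01756906 0.15002526 0.15221264]
```

Run:
```python
import numpy as np
D=np.array([eval(l) for l in open("log.txt")])[2:]; x=-D[:,1]; m=D[:,2]
T=np.arange(-2.6,-.7,.02); 
for ks in (np.linspace(.06,.08,11),[.075],[.0735],[.07]):
    for a0,sa in ((.4,10),(.4,.015)):
        W=np.array([[sum(np.exp(-.5*(((m-a-k*np.maximum(x-t,0))/.029)**2).sum()-.5*((a-a0)/sa)**2+30) for a in np.linspace(.37,.46,31)) for t in T] for k in ks]).sum(0)
        W/=W.sum(); mu=-(W*T).sum(); print(len(ks),sa,"touch",mu.round(3),"sd",np.sqrt((W*(T+mu)**2).sum()).round(3),"end",(mu-np.pi).round(3))
```

```text
11 10 touch 1.637 sd 0.157 end -1.504
11 0.015 touch 1.695 sd 0.151 end -1.447
1 10 touch 1.636 sd 0.126 end -1.506
1 0.015 touch 1.693 sd 0.116 end -1.448
1 10 touch 1.67 sd 0.129 end -1.471
1 0.015 touch 1.729 sd 0.118 end -1.412
1 10 touch 1.753 sd 0.137 end -1.389
1 0.015 touch 1.816 sd 0.125 end -1.326
```

```bash
S(){ python3 l.py >/dev/null; }
python3 -m handwheel '[{"dp":[0,0,0],"delta_rot":[0,0,0.02]}]' >/dev/null;S
python3 -m handwheel '[{"dp":[0,0,0],"delta_rot":[0,0,0.02]}]' >/dev/null;S
python3 -m handwheel '[{"dp":[0,0,0.0001],"delta_rot":[0,0,0.02]}]' >/dev/null;S
python3 -m handwheel '[{"dp":[0,0,0],"delta_rot":[0,0,0.02]}]' >/dev/null;S
python3 -m handwheel '[{"dp":[0,0,0],"delta_rot":[0,0,0.02]}]' >/dev/null;S
python3 -m handwheel '[{"dp":[0,0,0],"delta_rot":[0,0,0.02]}]' >/dev/null;S
python3 -m handwheel '[{"dp":[0,0,0.0001],"delta_rot":[0,0,0.02]}]' >/dev/null;S
python3 -m handwheel '[{"dp":[0,0,0],"delta_rot":[0,0,0.02]}]' >/dev/null;S
python3 -m handwheel '[{"dp":[0,0,0],"delta_rot":[0,0,0.02]}]' >/dev/null;S
python3 -m handwheel '[{"dp":[0,0,0],"delta_rot":[0,0,0.02]}]' >/dev/null;S
python3 - <<'E'
import numpy as np
D=np.array([eval(l) for l in open("log.txt")])[2:]; x=-D[:,1]; m=D[:,2]; print(x[-1],m[-10:].round(3))
T=np.arange(-2.6,-.7,.02); 
for ks in (np.linspace(.06,.08,11),[.075],[.07],[.08]):
    for a0,sa in ((.4,10),(.4,.015)):
        W=np.array([[sum(np.exp(-.5*(((m-a-k*np.maximum(x-t,0))/.029)**2).sum()-.5*((a-a0)/sa)**2+30) for a in np.linspace(.37,.46,31)) for t in T] for k in ks]).sum(0)
        W/=W.sum(); mu=-(W*T).sum(); print(len(ks),sa,"touch",mu.round(3),"sd",np.sqrt((W*(T+mu)**2).sum()).round(3),"end",(mu-np.pi).round(3))
E
```

```text
1.4411 [0.657 0.676 0.634 0.648 0.656 0.66  0.674 0.619 0.671 0.618]
11 10 touch 1.624 sd 0.147 end -1.518
11 0.015 touch 1.68 sd 0.139 end -1.461
1 10 touch 1.658 sd 0.124 end -1.483
1 0.015 touch 1.716 sd 0.114 end -1.426
1 10 touch 1.789 sd 0.137 end -1.352
1 0.015 touch 1.854 sd 0.125 end -1.288
1 10 touch 1.531 sd 0.118 end -1.611
1 0.015 touch 1.586 sd 0.105 end -1.556
```

```bash
python3 -m handwheel '[{"dp":[0,0,0.0001],"delta_rot":[0,0,0.025]},{"dp":[0,0,0.0001],"delta_rot":[0,0,0.045]},{"dp":[0,0,0.0001],"delta_rot":[0,0,0.045]}]'; python3 l.py; python3 -m handwheel '[{"dp":[0,0,0],"delta_rot":[0,0,0]},{"dp":[0,0,0],"delta_rot":[0,0,0]},{"dp":[0,0,0],"delta_rot":[0,0,0]},{"dp":[0,0,0],"delta_rot":[0,0,0]},{"dp":[0,0,0],"delta_rot":[0,0,0]}]' 1; python3 -m handwheel '[{"dp":[0,0,-0.02],"delta_rot":[0,0,0]},{"dp":[0,0,-0.05],"delta_rot":[0,0,0]},{"dp":[0,0,-0.09],"delta_rot":[0,0,0]},{"dp":[0,0,-0.12],"delta_rot":[0,0,0]},{"dp":[-0.04,0,-0.14],"delta_rot":[0,0,0]},{"dp":[-0.08,0,-0.14],"delta_rot":[0,0,0]},{"dp":[-0.12,0,-0.14],"delta_rot":[0,0,0]},{"dp":[-0.12,0,-0.14],"delta_rot":[0,0,0]},{"dp":[-0.12,0,-0.14],"delta_rot":[0,0,0]}]'
python3 - <<'E'
from h import *; import cv2
f=vision.grab_frame("top")["img"];s=vision.grab_frame("scene")["img"][170:260,240:330]
cv2.imwrite("pics/d.png",np.hstack([cv2.resize(f[150:270,200:320],(400,400),interpolation=2),cv2.resize(s,(400,400),interpolation=2)]))
E
```

```text
clock: 28.75
tcp_pos: [0.5733, -0.0815, 0.1946]
orientation: [3.136, 0.133, 0.003]
contact_force: [-2.6, -1.4, 6.9]
grip_width: 0.0528
gripper_force: 114.8
[28.75, -1.486, 0.4593, -2.5929, -1.3541, 6.8681, 0.5733, -0.0815, 0.1946, 0.0528]
clock: 29.38
tcp_pos: [0.5733, -0.0815, 0.1936]
orientation: [3.137, 0.131, 0.002]
contact_force: [-0.0, -0.2, 1.2]
grip_width: 0.0852
gripper_force: 0.0
clock: 30.5
tcp_pos: [0.4541, -0.0912, 0.3339]
orientation: [3.137, 0.132, 0.004]
contact_force: [-0.1, -0.4, -0.2]
grip_width: 0.0855
gripper_force: 0.0
```

View pics/d.png

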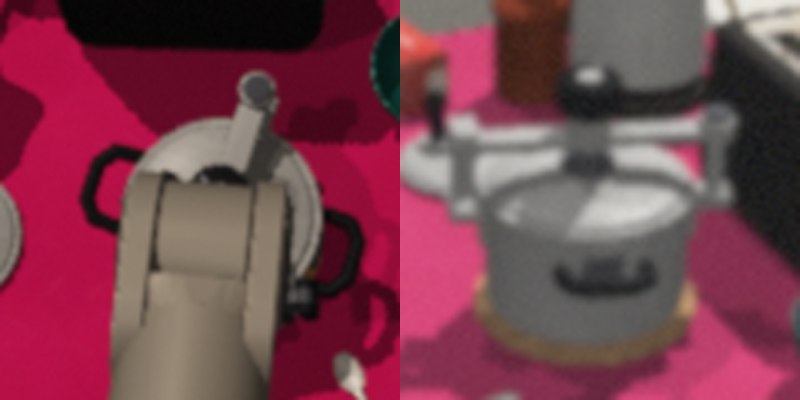

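The picture shows the bar still home in the lug, the knob lowered with its foot on the lid's boss, and the arm clear. I'll move aside to check the index ridge.

```bash
python3 -m handwheel '[{"dp":[-0.02,-0.04,0],"delta_rot":[0,0,0]},{"dp":[-0.03,-0.08,0],"delta_rot":[0,0,0]},{"dp":[-0.03,-0.13,0],"delta_rot":[0,0,0]},{"dp":[-0.03,-0.15,0],"delta_rot":[0,0,0]},{"dp":[-0.03,-0.15,0],"delta_rot":[0,0,0]},{"dp":[-0.03,-0.15,0],"delta_rot":[0,0,0]}]'
python3 - <<'E'
from h import *; import cv2
f=vision.grab_frame("top")["img"]; g=cv2.imread("pics/c.png")
cv2.imwrite("pics/e.png",np.hstack([cv2.resize(f[150:270,200:340],None,fx=5,fy=5,interpolation=2)[120:500,130:530],g[120:500,130:530]]))
E
```

```text
clock: 31.35
tcp_pos: [0.4115, 0.0547, 0.333]
orientation: [3.137, 0.13, 0.001]
contact_force: [-0.4, 0.3, 0.2]
grip_width: 0.0854
gripper_force: 0.0
```

View pics/e.png

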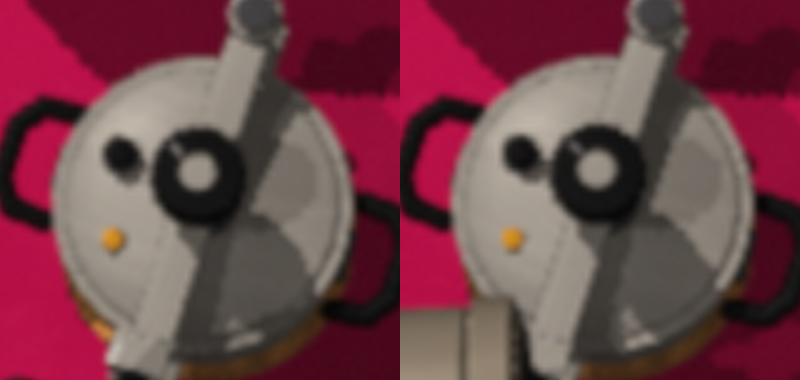

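The index ridge is back at the same heading as before, at (178,150) now and (577,148) before. That is about one full turn, so the knob didn't slip in the grip. The lid and bar are where they should be.

```bash
python3 -c "
from bench import r
print(r.hand_in())"
```

```text
the job is handed in; nothing more can be done
None
```

The job is handed in at about 31 s: the bar is fully home in the lug, and the knob is screwed down about half a turn past the touch (felt through the wrist moment, good to about ±0.15 rad). The lid is still seated, the arm is clear, and I never went near the mug, jar or tumbler. The hand-in gave no verdict.

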